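# Put the plaster scrapers away and close their case

## Task

Tidy up after the plaster carving: put the plaster offcut that lies on the scraper case into the grey offcut tray, then stand every scraper from the draining rack, blade edge down, fully home in a slot of its own in the case, one to a slot. When all are in, set the clear cover over the case and press it straight down until both clip arms snap over the rollers and it sits level on the ledge all round. Leave the finished relief tile where it is.

Things in the scene. Friction and masses are not known exactly. Their poses are not given: they have to be found in the camera images.
- case: Scraper case, fixed: a stepped wooden block, origin at the centre of its underside, z up, long side along y. Base step 124 (x) x 208 (y) mm, its ledge 24 mm high; on it a plywood slot block 104 x 188 mm, up to 44 mm high, the top 10 mm of its outer edges bevelled inward by 6 mm as a lead-in for the cover. Position and yaw vary.
- case_top (a point): Centre of the slot block's top, 44 mm above the table; axes as the case's. Four straight vertical slots run along x, 46 mm apart along y, each 72 mm long, 7 mm wide and 30 mm deep (floor 14 mm above the table).
- catch_l (a joint): Sprung steel roller at the case's +y end (its twin is at the -y end): 12 mm in diameter, 60 mm long, along x, axis 19 mm above the table, sticking out to y = 111 mm. 0: out, at rest; grows (m) as it is pushed in; the spring (3.5 N at rest, 4.9 N at 4 mm) brings it back.
- slot0 (a point): Centre of the mouth of slot 0 of the case, on top of the slot block (44 mm above the table), at y = -69 mm in the case's frame; axes as the case's.
- slot1 (a point): Centre of the mouth of slot 1 of the case, on top of the slot block (44 mm above the table), at y = -23 mm in the case's frame; axes as the case's.
- slot2 (a point): Centre of the mouth of slot 2 of the case, on top of the slot block (44 mm above the table), at y = 23 mm in the case's frame; axes as the case's.
- slot3 (a point): Centre of the mouth of slot 3 of the case, on top of the slot block (44 mm above the table), at y = 69 mm in the case's frame; axes as the case's.
- cover_grip (a point): Clear cover of the case, loose, 0.35 kg, open below, standing on the table on its two clip arms. This point is in the wooden grip rail on its roof, 122 mm above the arms' feet, 26 mm above the roof; z up, y along the rail and the cover's long side. Rail 16 mm thick (x), 100 mm long (y), 44 mm high. Long sides go parallel to the case's, either way round.
- cover: The cover's origin: centre of the plane of the arms' feet. Box 114 (x) x 198 (y) mm outside, 108 x 192 mm inside; walls' lower edge 21 mm and roof top 96 mm above the feet. Rigid arms, 110 mm wide, hang at the two y ends, outside to 119 mm from the centre, each with a rounded bead at its foot reaching inward to 107 mm.
- cover_edge (a point): Centre of the plane of the cover walls' lower edge. Set over the case, the beads first rest on the rollers with this point 10 to 20 mm too high; a push of some 10 to 18 N straight down on the rail drives the beads past the rollers and the walls land on the ledge: this point is then 24 mm, the rail point 125 mm above the table.
- rack: White plastic draining rack, fixed, origin at the centre of its underside, z up: base 100 (x) x 200 (y) x 8 mm with four places at y = -69, -23, 23, 69 mm, each between two fins 6 mm apart, up to 36 mm high. The rack and the cover may be on either side of the case.
- scraper0_grip (a point): Plaster scraper 0, one of up to four alike, 0.13 kg; may be absent. Centre of its wooden grip bar: 64 long (own x) x 14 thick (own y) x 26 mm high; z up. It stands edge down in the rack (edge 8 mm above the table), leaning up to 0.1 rad. Home in the case, its edge on the slot's floor, this point is 77 mm above the table.
- scraper1_grip (a point): Plaster scraper 1, one of up to four alike, 0.13 kg; may be absent. Centre of its wooden grip bar: 64 long (own x) x 14 thick (own y) x 26 mm high; z up. It stands edge down in the rack (edge 8 mm above the table), leaning up to 0.1 rad. Home in the case, its edge on the slot's floor, this point is 77 mm above the table.
- scraper2_grip (a point): Plaster scraper 2, one of up to four alike, 0.13 kg; may be absent. Centre of its wooden grip bar: 64 long (own x) x 14 thick (own y) x 26 mm high; z up. It stands edge down in the rack (edge 8 mm above the table), leaning up to 0.1 rad. Home in the case, its edge on the slot's floor, this point is 77 mm above the table.
- scraper3_grip (a point): Plaster scraper 3, one of up to four alike, 0.13 kg; may be absent. Centre of its wooden grip bar: 64 long (own x) x 14 thick (own y) x 26 mm high; z up. It stands edge down in the rack (edge 8 mm above the table), leaning up to 0.1 rad. Home in the case, its edge on the slot's floor, this point is 77 mm above the table.
- scraper0: Scraper 0: middle of its blade's edge, 63 mm below the grip's centre, axes as there. The steel blade hangs below the bar, 64 mm wide (own x), 4 mm thick, 50 mm deep, the lowest 4 mm only 2.4 mm thick.
- scraper1: Scraper 1: middle of its blade's edge, 63 mm below the grip's centre, axes as there. The steel blade hangs below the bar, 64 mm wide (own x), 4 mm thick, 50 mm deep, the lowest 4 mm only 2.4 mm thick.
- scraper2: Scraper 2: middle of its blade's edge, 63 mm below the grip's centre, axes as there. The steel blade hangs below the bar, 64 mm wide (own x), 4 mm thick, 50 mm deep, the lowest 4 mm only 2.4 mm thick.
- scraper3: Scraper 3: middle of its blade's edge, 63 mm below the grip's centre, axes as there. The steel blade hangs below the bar, 64 mm wide (own x), 4 mm thick, 50 mm deep, the lowest 4 mm only 2.4 mm thick.
- offcut_mid (a point): Plaster offcut, a loose white block 60 (own x) x 42 (own y) x 40 mm (z), 0.13 kg; this point is its centre. It lies on top of the case's slot block.
- offcut: The same offcut; origin at the centre of its underside.
- tray: Grey open tray for offcuts, fixed, 130 x 130 x 40 mm outside, walls and floor 4 to 5 mm thick; origin at the centre of its underside. It and the relief tile may change places.
- tile_mid (a point): Finished plaster relief tile with a carved rosette, 110 x 110 x 18 mm, loose; its centre. Not part of the job.
Things that resemble listed ones, but are neither listed nor needed, are in the scene too. Leave any purple look-alike of the scraper2 alone.

How it is judged (in metres and radians):
On the way, in this order (a step that is already met when the one before it is completed fails the run):
1. the offcut lies in the tray (x of offcut_mid in the frame of tray between -0.055 and 0.055 m and y of offcut_mid in the frame of tray between -0.055 and 0.055 m and z of offcut_mid in the frame of tray below 0.04 m), for 0.2 s.
2. every scraper stands home in a slot of the case (z of scraper0_grip in the frame of case between 0.07 and 0.0825 m and x of scraper0_grip in the frame of case between -0.015 and 0.015 m and y of scraper0_grip in the frame of case between -0.09 and 0.09 m and angle between each of scraper0_grip, scraper1_grip, scraper2_grip, scraper3_grip's own z axis and vertical below 0.25 rad and z of scraper1_grip in the frame of case between 0.07 and 0.0825 m and x of scraper1_grip in the frame of case between -0.015 and 0.015 m and y of scraper1_grip in the frame of case between -0.09 and 0.09 m and z of scraper2_grip in the frame of case between 0.07 and 0.0825 m and x of scraper2_grip in the frame of case between -0.015 and 0.015 m and y of scraper2_grip in the frame of case between -0.09 and 0.09 m and z of scraper3_grip in the frame of case between 0.07 and 0.0825 m and x of scraper3_grip in the frame of case between -0.015 and 0.015 m and y of scraper3_grip in the frame of case between -0.09 and 0.09 m), for 0.2 s.
3. the cover is snapped down onto the case (z of cover_grip in the frame of case between 0.12 and 0.128 m and x of cover_grip in the frame of case between -0.006 and 0.006 m and y of cover_grip in the frame of case between -0.006 and 0.006 m and angle between cover_grip's own z axis and vertical below 0.04 rad), for 0.2 s.
At the end, for the whole second after the job is handed in: The offcut lies in the tray; every scraper present stands in a slot of the case, edge down to within about 5 mm of the slot's floor and leaning less than 0.25 rad; the cover is snapped on, within 3 mm of its seated height, centred within 6 mm and tilted less than 0.04 rad; all at rest (all of step 1 and all of step 2 and all of step 3 and linear speed of each of scraper0, scraper1, scraper2, scraper3, cover, offcut below 0.03 m/s); the robot touches nothing.
It fails at once if the relief tile is moved by more than 3 cm (distance of tile_mid from where it was at the start of the episode above 0.03 m).
Of scraper0, scraper1, scraper2, scraper3 only 2 to 4 are there at a start; the rules pass over those that are not, and their reading is None.
At some moment in a run one of cover may be knocked a few centimetres aside while the robot is not near it.
It also fails if it takes over 210 s, if anything falls off the work surface, if the arm or the gripper's body presses on something with over 40 N, if the wrist force passes 120 N, or if a joint passes its speed limit or range.

## Robot

A 7-joint arm with a two-finger parallel gripper is mounted at the origin on the work surface. World frame = base frame: x ahead of the robot, y to its left, z up, the work surface at z = 0. Lengths are in mm, angles in rad, forces in N, time in s.
With the tool pointing down it reaches from about 425 to 1025 mm from the base axis. Payload 9.4 kg.
Tool frame: the origin (TCP) lies at the very end of the fingers, on their centre line; the grasp point (between the pads) lies 19 mm behind it; z points along the fingers, y is the direction in which the jaws open and shut (so a half turn about z gives the same grasp; the last joint's range is limited). The gripper opens to 85 mm and grips with 20 to 120 N. Pads are 22 mm wide; open, the fingers measure 114 mm over their backs; the gripper's body (76 mm by 85 mm) begins 54 mm behind the grasp point. The pads swing forward as they close: fully open they stand 13 mm farther back than shut.
Start: joints at [1.187, 0.599, -0.003, 1.599, 0.002, 0.943, -0.08], TCP at [218.947, -691.148, 231.275] pointing down, gripper open.
Joint ranges: [-2.57, 2.57], [-0.35, 1.97], [-1.29, 1.29], [0.11, 2.56], [-1.05, 4.19], [0.11, 1.86], [-2.63, 2.63]. Speed limits (rad/s): [2.22, 2.22, 3.01, 3.01, 3.14, 3.14, 3.14].

## Interface

Orientations are given as a unit quaternion [w, x, y, z].
In Python, from rig import robot gives the robot as it stands. Calls block until the motion is done:
- robot.movep(position, orientation): joint-space move of the TCP to a pose.
- robot.servo_line(position, frame=None, v=150): straight line of the TCP; frame=None keeps the orientation; v is the mean speed in mm/s.
- robot.movej(angles): joint-space move.
- robot.command_gripper(opening, grip_force=None): finger opening in mm; grip_force is the grip in N (None keeps the last); returns when the fingers have stopped.
- robot.pause(seconds).
- robot.inverse_kinematics(position, orientation): joint angles nearest the present ones, or None.
- robot.state(): the state.
- robot.snapshot(name): name is "side" or "top" or "wrist"; returns a dict with "color" (384x512x3 uint8, red, green, blue), "K" (3x3 intrinsics, pixels), "xyz" and "rotation" of the camera in the world. Camera axes: x right, y down, z forward; pixel columns grow to the right and rows downward; lengths in mm; the calibration is good to about 2 mm. The wrist camera is an equidistant fisheye: a pixel r from the principal point sees the ray r / f radians off the axis. A picture is of the moment at which its call begins. There is no depth.
A pose or a line that the arm cannot do raises robot.Unreachable and nothing moves.
- robot.finish_job(): hands the job in, once; it reports no verdict.
The state is a dict: "time_s": time; "joints": joint angles; "joint_vel": joint speeds; "joint_torque": joint torques, N m; "eef_pos": TCP position; "orientation": TCP orientation; "ft_force": force on the tool from outside, world axes, zero at the start; "torque": the same for the moment, N m; "gripper_width": finger opening in mm.
Only numpy, scipy, OpenCV 4.12 (cv2) and the standard library are available. Lean on these libraries where they do the work, as an engineer would, in place of code of your own. Each camera call takes 0.05 s, during which the arm holds its last target.

## Working session

There is one attempt and no reset: what is moved stays moved. The work goes in short steps, each a Python script; the robot and the scene stay as the last script left them, time stands still between calls to the robot, and variables do not carry over. Pictures are saved under pics/ and viewed, and the job is handed in when it is done.

```bash
ls; mkdir -p pics; python3 - <<'E'
from rig import robot
import cv2,numpy as np
for n in ("side","top","wrist"):
    s=robot.snapshot(n); cv2.imwrite(f"pics/a_{n}.png",cv2.resize(s["color"][:,:,::-1],(800,600),interpolation=cv2.INTER_CUBIC))
    print(n,s["K"],s["xyz"],s["rotation"])
print(robot.state())
E
```

```text
pics
side [[385.44315425   0.         248.1554407 ]
 [  0.         385.44315425 190.79084853]
 [  0.           0.           1.        ]] [333.07763434 823.26638123 721.62922158] [ 0.06639182 -0.13820981  0.88756796 -0.43441143]
top [[463.22372982   0.         252.74226852]
 [  0.         463.22372982 185.60424108]
 [  0.           0.           1.        ]] [ 372.02841375   40.50452485 1286.00085405] [-0.05939257  0.71322077 -0.69710749  0.04277618]
wrist [[297.31863964   0.         260.1130813 ]
 [  0.         297.31863964 191.06251568]
 [  0.           0.           1.        ]] [ 288.94203563 -669.52734453  372.97927239] [ 0.11634454  0.79845812 -0.58438537 -0.08615281]
{'time_s': 0.15, 'joints': array([ 1.1873326 ,  0.60000353, -0.00252192,  1.59996091,  0.00181427,
        0.94293131, -0.07980126]), 'joint_vel': array([ 0.0001237 , -0.00188809, -0.00012722, -0.00263838,  0.00030881,
       -0.00024279, -0.00113934]), 'joint_torque': array([ 2.57044179e-03, -7.76991677e+01,  1.56694818e+00, -2.58234090e+01,
        1.26054228e-02,  6.84195591e-03,  5.36170191e-06]), 'eef_pos': array([ 218.79313754, -690.80340127,  230.56546283]), 'orientation': array([-6.27876149e-04,  9.88256185e-01,  1.52804740e-01, -1.71175353e-04]), 'ft_force': array([0.15324343, 1.09491874, 0.27138791]), 'torque': array([ 0.04467138, -0.04542696,  0.00127244]), 'gripper_width': 85.26513971416671}
```

View pics/a_top.png

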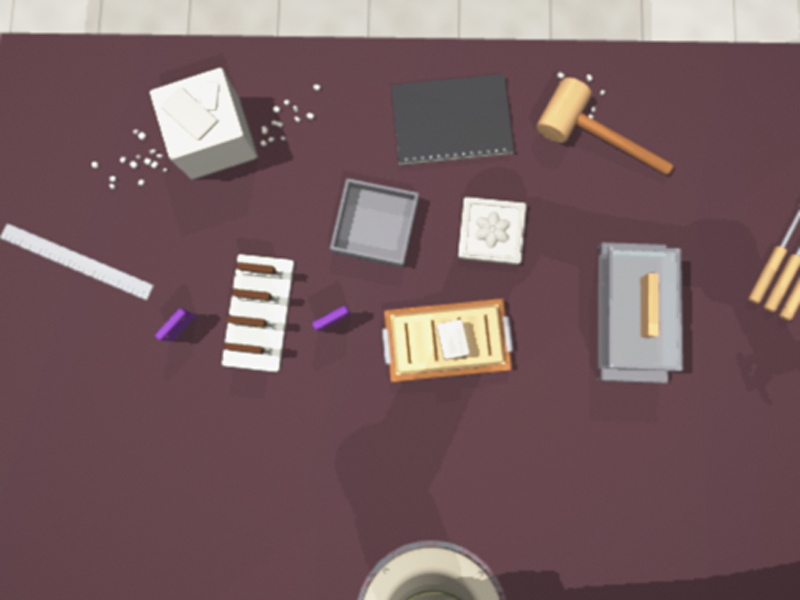

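View pics/a_side.png

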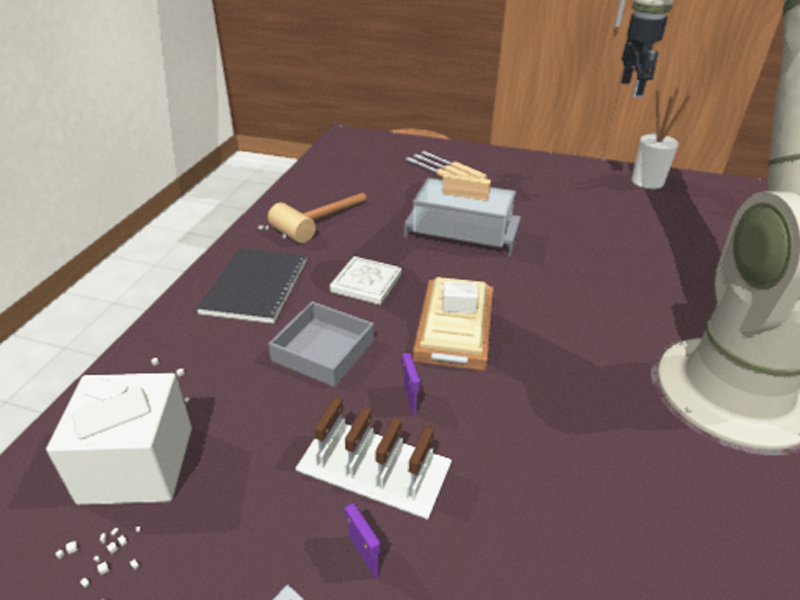

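View pics/a_wrist.png

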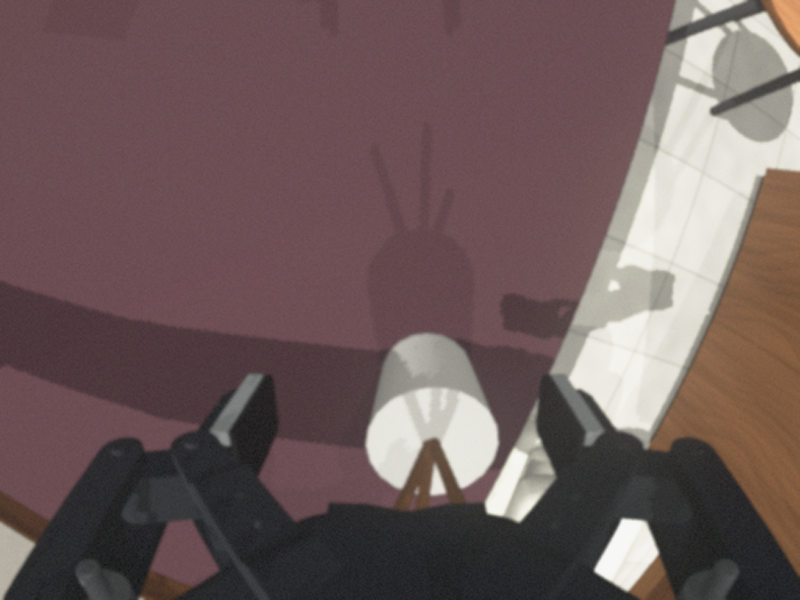

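```bash
cat > h.py <<'E'
from rig import robot
import cv2,numpy as np
from scipy.spatial.transform import Rotation as R
from scipy.optimize import least_squares
def cam(s):
    q=s["rotation"]; return np.array(s["K"]),np.array(s["xyz"]),R.from_quat(q,scalar_first=True).as_matrix()
def ray(s,u,v,fish):
    K,c,M=cam(s); x=(u-K[0,2])/K[0,0]; y=(v-K[1,2])/K[1,1]
    if fish:
        r=np.hypot(x,y); d=np.array([np.sin(r)*x/r,np.sin(r)*y/r,np.cos(r)]) if r>1e-9 else np.array([0,0,1.])
    else: d=np.array([x,y,1.])
    return c,M@d
def pt(s,u,v,z,fish=False):
    c,d=ray(s,u,v,fish); return c+d*(z-c[2])/d[2]
def proj(s,P,fish=False):
    K,c,M=cam(s); p=(np.atleast_2d(P)-c)@M
    if fish:
        r=np.arctan2(np.hypot(p[:,0],p[:,1]),p[:,2]); h=np.hypot(p[:,0],p[:,1])+1e-12
        n=np.c_[p[:,0]/h*r,p[:,1]/h*r]
    else: n=p[:,:2]/p[:,2:]
    return n*[K[0,0],K[1,1]]+[K[0,2],K[1,2]]
def local(P,pose):
    x,y,th=pose; c,s_=np.cos(th),np.sin(th); P=np.atleast_2d(np.array(P,float))
    return np.c_[x+c*P[:,0]-s_*P[:,1], y+s_*P[:,0]+c*P[:,1], P[:,2]]
def fit(s,P,uv,x0,fish=False):
    r=least_squares(lambda p:(proj(s,local(P,p),fish)-uv).ravel(),x0)
    return r.x, np.sqrt(np.mean(r.fun**2))
def down(yaw): # tool z down, tool y at angle yaw+90deg => tool x axis along yaw dir
    return (R.from_euler('z',yaw)*R.from_euler('x',np.pi)).as_quat(scalar_first=True)
def save(s,name,crop=None,k=1):
    im=s["color"][:,:,::-1]
    if crop: u0,v0,u1,v1=crop; im=im[v0:v1,u0:u1]
    cv2.imwrite("pics/"+name,cv2.resize(im,None,fx=k,fy=k,interpolation=cv2.INTER_CUBIC))
E
python3 - <<'E'
from h import *
s=robot.snapshot("top")
import pickle; pickle.dump(s,open("top0.pkl","wb"))
save(s,"b1.png",(135,155,235,245),8)
save(s,"b2.png",(235,110,345,250),5)
save(s,"b3.png",(370,145,450,255),5)
for f in range(0,1): print(pt(s,448/800*512,340/600*384,44), pt(s,375*.64,225*.64,0), pt(s,650*.64,305*.64,122),pt(s,256*.64,313*.64,40))
E
```

```text
[467.93094232 -21.14891147  44.        ] [677.81214194 112.2861277    0.        ] [ 525.61089576 -340.84414638  122.        ] [507.6310404  312.73505186  40.        ]
```

View pics/b1.png

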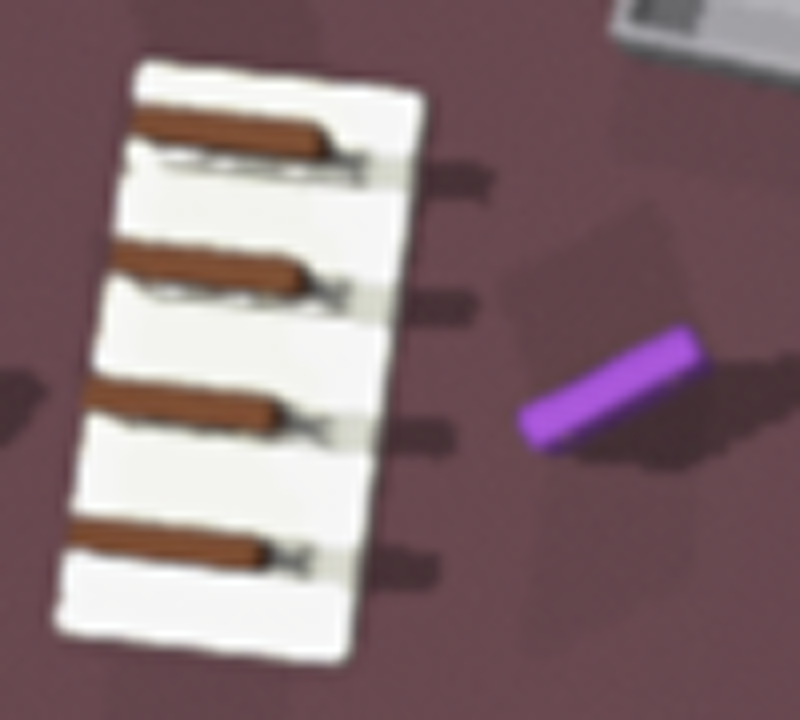

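View pics/b2.png

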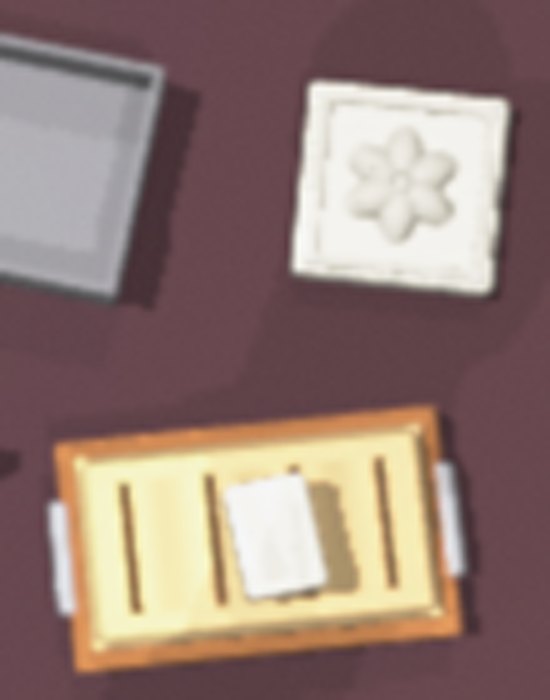

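View pics/b3.png

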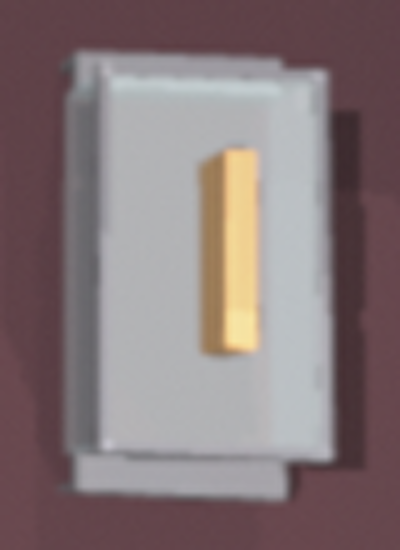

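```bash
python3 - <<'E'
from h import *
import pickle; s=pickle.load(open("top0.pkl","rb"))
def uv(a,u0,v0,k): return (np.array(a,float)+.5)/k-.5+[u0,v0]
def box(hx,hy,z): # order TL,TR,BR,BL in image: up=+x left=+y
    return [(hx,hy,z),(hx,-hy,z),(-hx,-hy,z),(-hx,hy,z)]
P=box(46,88,44); u=uv([(80,460),(418,430),(437,612),(98,648)],235,110,5)
print("case",fit(s,P,u,[468,-21,0]))
P=box(62,104,24); u=uv([(55,443),(437,406),(462,634),(80,672)],235,110,5)
print("case base",fit(s,P,u,[468,-21,0]))
P=box(30,21,84); u=uv([(225,486),(302,474),(327,586),(250,600)],235,110,5)
print("offcut",fit(s,P,u,[468,-21,0]))
P=box(50,100,8)
P=[(50,100,8),(50,-100,8),(-50,-100,8),(-50,100,8)]
# rack: long axis vertical in image => rack x (100) along world y
P=[(100,50,8),(100,-50,8),(-100,-50,8),(-100,50,8)]
u=uv([(135,62),(426,93),(348,665),(55,633)],135,155,8)
print("rack(long=local x)",fit(s,P,u,[507,312,0]))
P=[(50,8,148),(50,-8,148),(-50,-8,148),(-50,8,148)]
u=uv([(225,150),(258,150),(260,352),(222,352)],370,145,5)
P=[(57*0+99,57,96),(99,-57,96),(-99,-57,96),(-99,57,96)]
u=uv([(103,68),(328,72),(334,460),(104,452)],370,145,5)
print("cover(long=local x)",fit(s,P,u,[525,-340,0]))
# tray rim z40
P=box(65,65,40); u=np.array([(346,180),(418,192),(404,266),(332,250)])*.64
print("tray",fit(s,P,u,[677,112,0]))
E
```

```text
case (array([ 4.69411538e+02, -1.98061119e+01,  1.18588943e-01]), np.float64(1.314498961020443))
case base (array([ 4.70550544e+02, -2.08761168e+01,  1.21286181e-01]), np.float64(0.2711602559645482))
offcut (array([ 4.66949449e+02, -2.70909905e+01,  2.17697760e-01]), np.float64(0.28487942361651863))
rack(long=local x) (array([ 5.13218953e+02,  3.17378835e+02, -8.55447192e-02]), np.float64(0.44983437693078254))
cover(long=local x) (array([ 5.24855768e+02, -3.41652221e+02, -1.33864186e-02]), np.float64(0.3950021758874319))
tray (array([ 6.74179403e+02,  1.10286618e+02, -1.68400517e-01]), np.float64(0.5401097889281691))
```

```bash
python3 - <<'E'
from h import *
robot.servo_line([218,-691,330])
robot.movep([467,-27,260],down(0.218))
print(robot.state()["joints"],robot.state()["time_s"])
s=robot.snapshot("wrist"); save(s,"c1.png",None,1.5); import pickle; pickle.dump(s,open("c1.pkl","wb"))
print(s["xyz"])
E
```

```text
[ 0.23102761  0.27370503 -0.3656999   2.11918585  0.13935124  0.77079953
 -1.57638272] 3.5333
[538.96956058 -12.56385121 402.49877306]
```

View pics/c1.png

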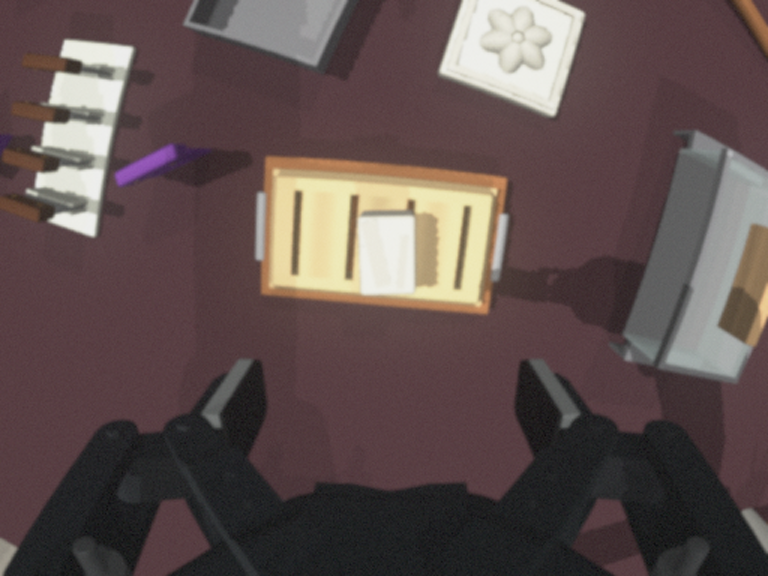

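```bash
python3 - <<'E'
from h import *
import pickle; s=pickle.load(open("c1.pkl","rb"))
save(s,"c2.png",(165,95,345,215),4.4)
E
```

```text
(no output)
```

View pics/c2.png

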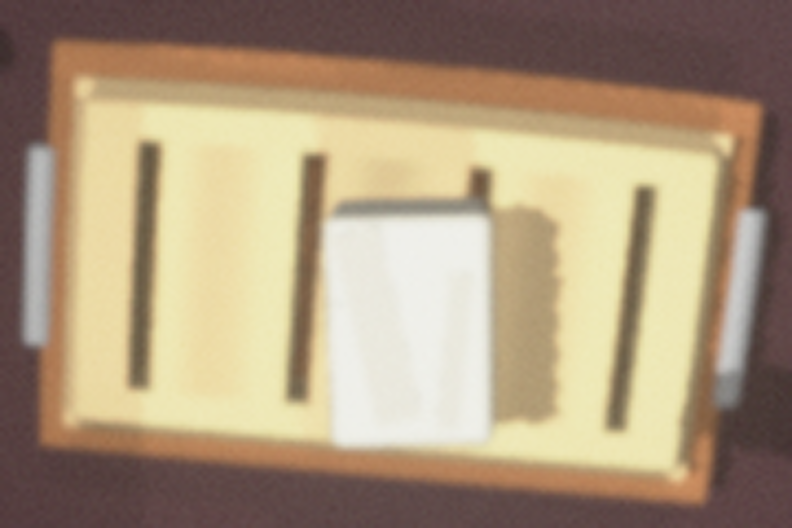

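```bash
python3 - <<'E'
from h import *
import pickle; s=pickle.load(open("c1.pkl","rb"))
def uv(a): return (np.array(a,float)+.5)/4.4-.5+[165,95]
P=[(36,69,44),(-36,69,44),(36,23,44),(-36,23,44),(36,-23,44),(36,-69,44),(-36,-69,44)]
u=[(151,143),(138,389),(314,155),(297,401),(481,170),(646,187),(617,431)]
print("slots",fit(s,P,uv(u),[470,-20,.12],True))
P2=[(62,104,24),(62,-104,24),(-62,-104,24),(-62,104,24)]
u2=[(53,40),(763,103),(706,502),(40,444)]
print("base",fit(s,P2,uv(u2),[470,-20,.12],True))
print("all",fit(s,P+P2,uv(u+u2),[470,-20,.12],True))
P=[(30,21,84),(30,-21,84),(-30,-21,84),(-30,21,84)]
print("off",fit(s,P,uv([(330,215),(490,212),(491,440),(331,447)]),[470,-20,.12],True))
E
```

```text
slots (array([ 4.70988788e+02, -1.81144162e+01,  1.25671179e-01]), np.float64(0.425262622320111))
base (array([ 4.71517672e+02, -1.81680017e+01,  1.26124905e-01]), np.float64(0.23234114417180254))
all (array([ 4.71161975e+02, -1.81322388e+01,  1.26017970e-01]), np.float64(0.39132303234246485))
off (array([ 4.69276554e+02, -2.54469966e+01,  2.28345070e-01]), np.float64(0.8447850768902305))
```

```bash
python3 - <<'E'
from h import *
q=down(0.22)
robot.movep([469,-25.5,140],q)
robot.servo_line([469,-25.5,51],v=120)
print(robot.command_gripper(30,40),robot.state()["gripper_width"],robot.state()["ft_force"])
robot.servo_line([469,-25.5,180],v=150)
print(robot.state()["gripper_width"],robot.state()["ft_force"],robot.state()["eef_pos"])
q=down(-0.168)
robot.movep([674,110,160],q)
robot.servo_line([674,110,22],v=120)
print(robot.state()["ft_force"])
robot.command_gripper(62)
robot.servo_line([674,110,220],v=200)
robot.movep([560,200,330],down(0.3))
s=robot.snapshot("wrist"); save(s,"d1.png",None,1.5); import pickle; pickle.dump(s,open("d1.pkl","wb"))
print(robot.state()["time_s"])
E
```

```text
False 42.0986737250235 [-1.70012107 -0.87812164  6.61078439]
41.67685439378598 [ 0.27024673  0.60469597 -1.77156729] [468.54002481 -25.61936565 179.35866421]
[ 0.63172761  0.63824202 -1.06153785]
11.0667
```

View pics/d1.png

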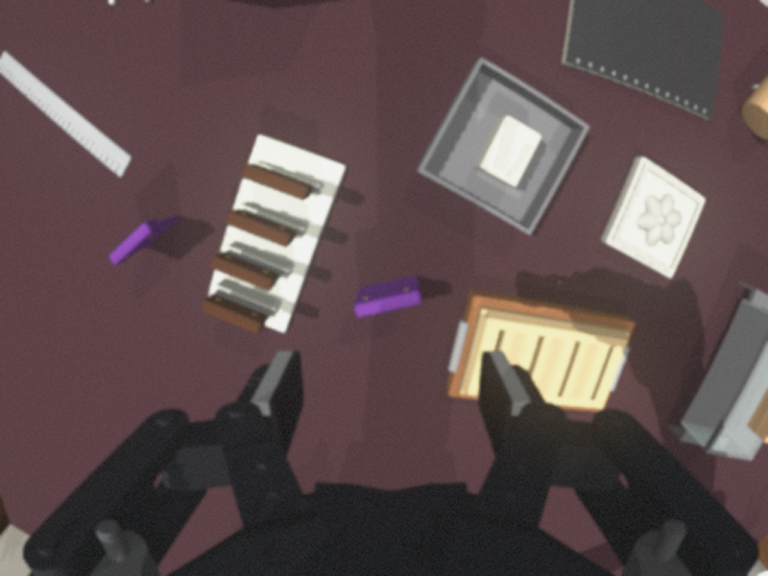

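```bash
python3 - <<'E'
from h import *
for yaw in (1.485,-1.657):
    for p in ([513,317,250],[513,317,57],[513+70,317,57]): print(yaw,robot.inverse_kinematics(p,down(yaw)))
for yaw in (0.126,0.126+np.pi,0.126-np.pi): print(yaw,robot.inverse_kinematics([471,-18,63],down(yaw)))
yaw=-1.657
try:
  robot.movep([513-73*np.cos(yaw),317-73*np.sin(yaw),220],down(yaw))
except Exception as e:
  print(e)
s=robot.snapshot("wrist"); save(s,"e1.png",None,1.5); import pickle; pickle.dump(s,open("e1.pkl","wb"))
print(robot.state()["time_s"],robot.state()["joints"])
E
```

```text
1.485 [-0.20027149  0.5029998  -0.6549152   1.83977838  0.37632554  0.92553724
 -1.11167245]
1.485 [-0.36096519  0.72277021 -0.43323777  1.99128563  0.56341888  0.54678333
 -1.27550807]
1.485 [-0.28596477  0.77896883 -0.47151298  1.84586364  0.55484183  0.65072314
 -1.17796903]
-1.657 [ 0.04384645  0.65227809 -1.09883601  1.82584083  0.65808116  1.08430268
  1.75257043]
-1.657 [ 0.01223302  0.96844402 -1.10782484  1.967885    1.09470028  0.97823098
  1.3937876 ]
-1.657 [ 0.04223769  1.01538203 -1.10774409  1.82429904  1.07084218  1.04760107
  1.54404156]
0.126 [ 0.03753356  0.59737974 -0.17015269  2.29860383  0.36594498  0.26942295
 -1.90221199]
3.267592653589793 [ 0.47488712  0.72271776 -0.8201998   2.2713821   1.04215204  0.59457214
  0.53778084]
-3.0155926535897932 [ 0.47488712  0.72271776 -0.8201998   2.2713821   1.04215204  0.59457214
  0.53778084]
14.0583 [-0.08163412  0.75341194 -1.101109    1.75136183  0.74476812  1.12016815
  1.62851431]
```

View pics/e1.png

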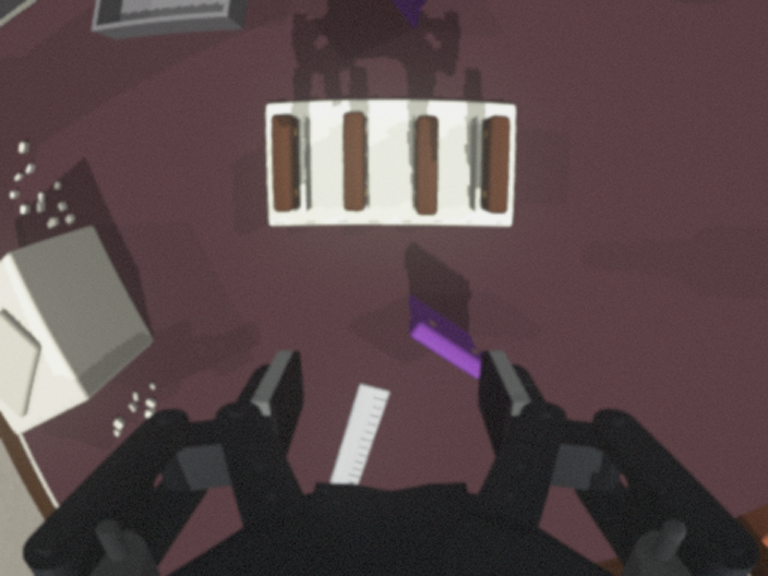

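```bash
python3 - <<'E'
from h import *
import pickle; s=pickle.load(open("e1.pkl","rb"))
save(s,"e2.png",(170,60,350,160),4.4)
E
```

```text
(no output)
```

View pics/e2.png

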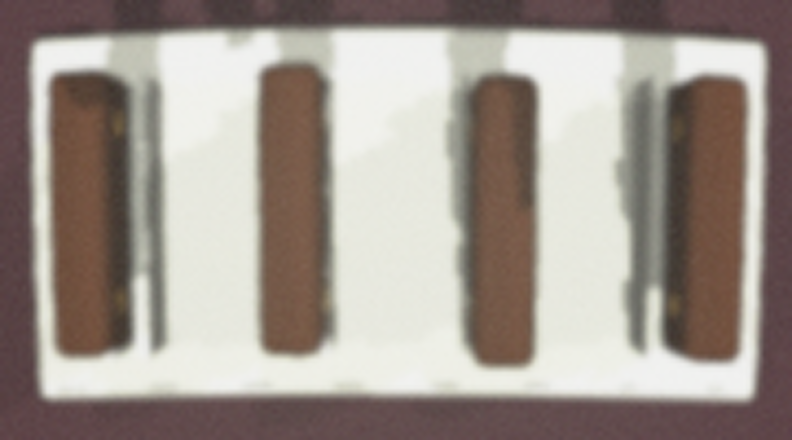

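```bash
python3 - <<'E'
from h import *
import pickle; s=pickle.load(open("e1.pkl","rb"))
def uv(a): return (np.array(a,float)+.5)/4.4-.5+[170,60]
def bx(a,b,z): return [(a,b,z),(a,-b,z),(-a,-b,z),(-a,b,z)]
print("rack",fit(s,bx(50,100,8),uv([(33,42),(766,43),(755,398),(44,398)]),[513,317,-1.657],True))
for n,u in dict(A=[(50,75),(107,73),(112,353),(58,355)],B=[(261,67),(320,66),(321,352),(261,352)],C=[(475,78),(535,78),(532,364),(474,364)],D=[(692,80),(746,80),(739,360),(687,360)]).items():
    print(n,fit(s,bx(32,7,84),uv(u),[513,317,-1.657],True))
print([local([[0,y,0]],[513,317,-1.657])[0] for y in (69,23,-23,-69)])
E
```

```text
rack (array([513.44115667, 319.80805489,  -1.65803279]), np.float64(0.24045031510261336))
A (array([581.62190547, 312.27740216,  -1.65841002]), np.float64(1.2295060684427197))
B (array([536.44494746, 316.55628968,  -1.66388934]), np.float64(1.1778788836395817))
C (array([491.67794452, 323.01158678,  -1.65559491]), np.float64(1.1497609382986027))
D (array([445.64448165, 325.43110247,  -1.65271105]), np.float64(1.333174265718582))
[array([581.74378669, 311.05931055,   0.        ]), array([535.91459556, 315.01977018,   0.        ]), array([490.08540444, 318.98022982,   0.        ]), array([444.25621331, 322.94068945,   0.        ])]
```

```bash
cat >> h.py <<'E'
import pickle
CASE=np.array([471.16,-18.13,0.126])
BAR=dict(A=(581.6,311.9,-1.657+np.pi),B=(536.4,316.0,-1.660+np.pi),C=(491.5,322.0,-1.656+np.pi),D=(445.6,325.0,-1.654+np.pi))
def pick(n,bar=None):
    x,y,th=BAR[n]; q=down(th)
    robot.command_gripper(32)
    robot.movep([x,y,190],q); robot.servo_line([x,y,57],v=120)
    f=robot.state()["ft_force"]
    robot.command_gripper(5,50)
    print(n,"width",robot.state()["gripper_width"],"f",f,robot.state()["ft_force"])
    robot.servo_line([x,y,190],v=150)
    print("width",robot.state()["gripper_width"],robot.state()["ft_force"])
def over(y,z=110,dx=0,dy=0,case=None):
    c=CASE if case is None else case
    p=local([[dx,y+dy,z]],c)[0]; return p,down(c[2])
E
python3 - <<'E'
from h import *
pick("A")
p,q=over(-69,190); robot.movep(p,q)
p,q=over(-69,105); robot.servo_line(p,v=120)
s=robot.snapshot("wrist"); save(s,"f1.png",None,1.5); pickle.dump(s,open("f1.pkl","wb"))
save(s,"f2.png",(180,130,380,330),4); 
print(robot.state()["time_s"],robot.state()["eef_pos"],p,robot.state()["ft_force"])
E
```

```text
A width 13.018710603084834 f [-0.10352788  1.19900719  0.23571531] [-0.88135568 -0.13366103  5.64537668]
width 12.974286587885743 [ 1.1563571  -0.11221888 -1.58642142]
21.15 [480.20069826 -86.62890754 105.45657089] [479.83101393 -86.58300225 105.        ] [ 0.28083803  0.68249314 -1.92574092]
```

View pics/f1.png

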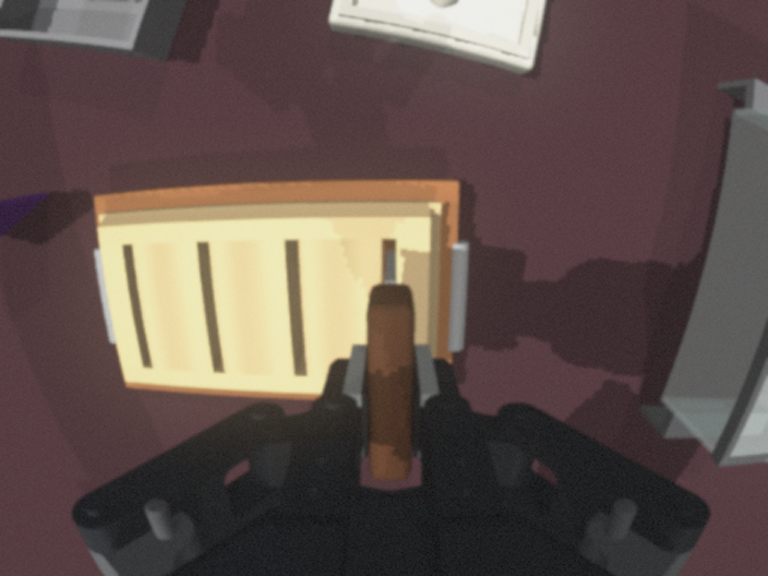

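```bash
python3 - <<'E'
from h import *
s=pickle.load(open("f1.pkl","rb"))
save(s,"f3.png",(55,110,325,280),2.95)
save(s,"f4.png",(225,130,305,230),6)
E
```

```text
(no output)
```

View pics/f3.png

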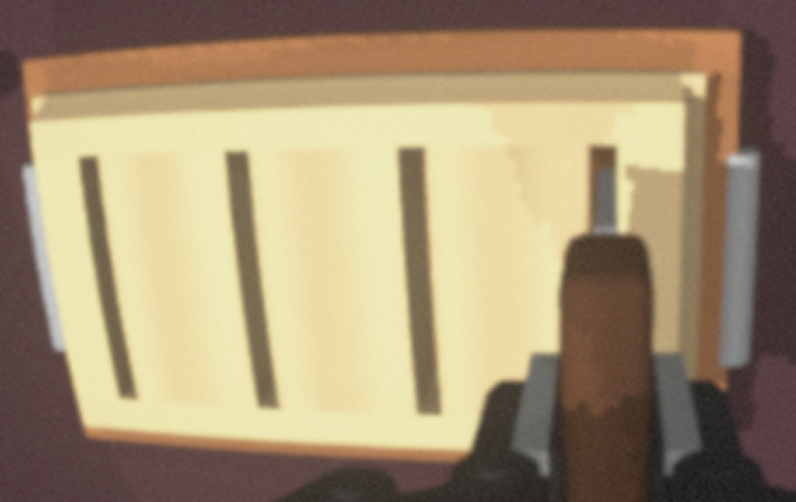

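View pics/f4.png

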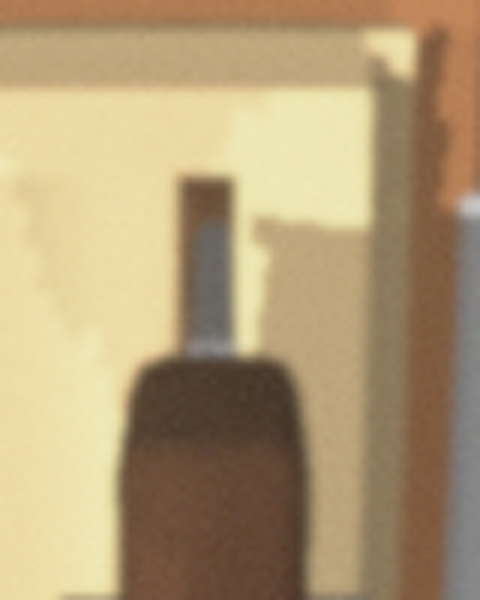

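```bash
python3 - <<'E'
from h import *
s=pickle.load(open("f1.pkl","rb"))
def uv(a): return (np.array(a,float)+.5)/2.95-.5+[55,110]
P=[(36,69,44),(-36,69,44),(36,23,44),(-36,23,44),(36,-23,44),(-36,-23,44),(36,-69,44),(62,104,24),(62,-104,24)]
u=[(88,157),(127,398),(236,152),(268,407),(411,148),(429,412),(603,148),(24,63),(742,31)]
print(fit(s,P,uv(u),[470,-20,.12],True))
def ins(y,dx=0,dy=0):
    for z in [97,92,88,84,80,76,72,68,65,63.5,62.5]:
        p,q=over(y,z,dx,dy); robot.servo_line(p,v=50)
        st=robot.state(); f=st["ft_force"]; print(z,st["eef_pos"].round(1),f.round(1))
        if f[2]>10: print("stop"); return z
    return 0
ins(-69,0,0.2)
E
```

```text
(array([ 4.71259787e+02, -1.80340128e+01,  1.23922283e-01]), np.float64(0.5394755429371038))
97 [479.9 -86.3  97.2] [-0.2  0.4 -1.3]
92 [479.8 -86.4  92.1] [ 0.5 -0.2 -0.7]
88 [479.7 -86.4  88. ] [-0.1 -0.4 -1.3]
84 [479.7 -86.4  84. ] [-0.4 -0.7 -0.9]
80 [479.7 -86.4  80. ] [-0.3 -0.3 -1.2]
76 [479.7 -86.4  76. ] [ 0.6 -0.6 -2.3]
72 [479.7 -86.4  72. ] [ 0.6 -0.1 -0.9]
68 [479.7 -86.4  68. ] [-0.6 -0.1 -1. ]
65 [479.8 -86.4  65. ] [-0.6  0.6 -1.5]
63.5 [479.9 -86.4  63.8] [-1.   0.5  5.5]
62.5 [479.9 -86.5  63.7] [-2.9  1.2 23.4]
stop
```

```bash
cat >> h.py <<'E'
def ins(y,dx=0,dy=0.2):
    for z in [92,84,76,70,66,64.2]:
        p,q=over(y,z,dx,dy); robot.servo_line(p,v=60)
        st=robot.state(); f=st["ft_force"]; print(z,st["eef_pos"].round(1),f.round(1))
        if f[2]>8 and z>65: print("stop"); return z
    return 0
def rel(y,dx=0,dy=.2):
    robot.command_gripper(26)
    p,q=over(y,190,dx,dy); robot.servo_line(p,v=150)
E
python3 - <<'E'
from h import *
rel(-69)
pick("B")
p,q=over(-23,190); robot.movep(p,q)
p,q=over(-23,103,0,.2); robot.servo_line(p,v=120)
s=robot.snapshot("wrist"); save(s,"g1.png",None,1.5); save(s,"g2.png",(225,130,305,230),6)
print(robot.state()["time_s"])
E
```

```text
B width 13.856915975752255 f [-0.34205271  0.28757275  0.24727387] [-0.79375247  0.27779141  6.93724781]
width 12.936527461035716 [-0.81004122  0.46687502 -1.12125944]
31.85
```

View pics/g1.png

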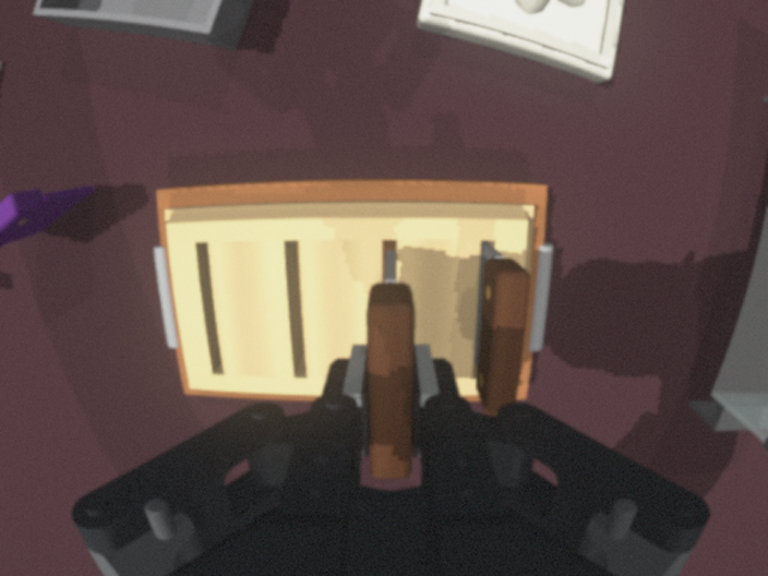

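View pics/g2.png

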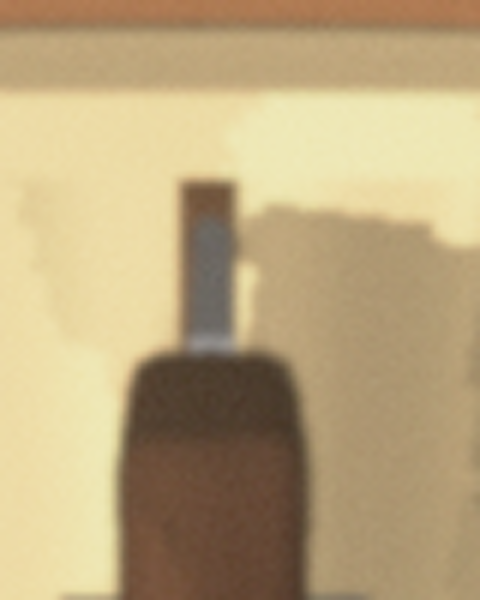

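Scraper A stands upright in slot 0; B's blade is centred over slot 1 (blade at crop u≈211, slot 208). Continue with the rest.

```bash
python3 - <<'E'
from h import *
ok=ins(-23)
if ok==0:
    rel(-23); 
    pick("C")
    p,q=over(23,190); robot.movep(p,q)
    p,q=over(23,103,0,.2); robot.servo_line(p,v=120)
    if ins(23)==0:
        rel(23); pick("D")
        p,q=over(69,190); robot.movep(p,q)
        p,q=over(69,103,0,.2); robot.servo_line(p,v=120)
        s=robot.snapshot("wrist"); save(s,"h1.png",None,1.5); 
        if ins(69)==0: 
            rel(69)
            s=robot.snapshot("wrist"); save(s,"h2.png",None,1.5)
        s=robot.snapshot("side"); save(s,"h3.png",None,1.5)
        s=robot.snapshot("top"); save(s,"h4.png",None,1.5); pickle.dump(s,open("h4.pkl","wb"))
print(robot.state()["time_s"])
E
```

```text
92 [474.  -40.7  92.1] [-0.1  0.3 -0.6]
84 [474.  -40.8  84.1] [-0.4 -0.1 -0.2]
76 [473.9 -40.8  76.1] [ 0.1  0.5 -1.9]
70 [473.9 -40.8  70.1] [ 0.  -0.  -1.1]
66 [474.  -40.8  66.1] [ 0.1 -0.4 -1.2]
64.2 [474.  -40.8  64.2] [ 0.7 -0.3 -1.3]
C width 12.825854215305377 f [-0.69454508 -0.12020757  0.35085878] [-2.71273199 -0.47448668  5.83783067]
width 13.070505584240236 [-0.62681394  0.41099403 -1.20293325]
92 [468.3   5.   92.2] [ 0.4  0.8 -0.4]
84 [468.2   4.9  84.1] [ 0.3  0.2 -0.9]
76 [468.1   4.8  76.1] [-0.8  0.5 -1. ]
70 [468.2   4.9  70.1] [ 0.   0.2 -0.7]
66 [468.2   4.9  66.1] [-0.2 -0.7 -1.8]
64.2 [468.2   4.9  64.2] [ 0.2  0.2 -2. ]
D width 13.236794280408233 f [-0.35948687 -0.58185582  0.4949347 ] [-2.2771034  -0.64452206  5.88823189]
width 13.124250503857418 [-0.32299502  0.50271715 -1.24057246]
92 [462.4  50.6  92.1] [ 0.5 -0.7 -0. ]
84 [462.4  50.5  84.1] [-0.8  0.  -0.7]
76 [462.4  50.4  76.1] [-0.2 -0.6 -1.6]
70 [462.4  50.5  70.1] [-0.8  0.1 -1.7]
66 [462.4  50.5  66.1] [ 1.1  0.5 -1.3]
64.2 [462.4  50.6  64.2] [ 0.4 -0.1 -1.3]
53.0583
```

View pics/h2.png

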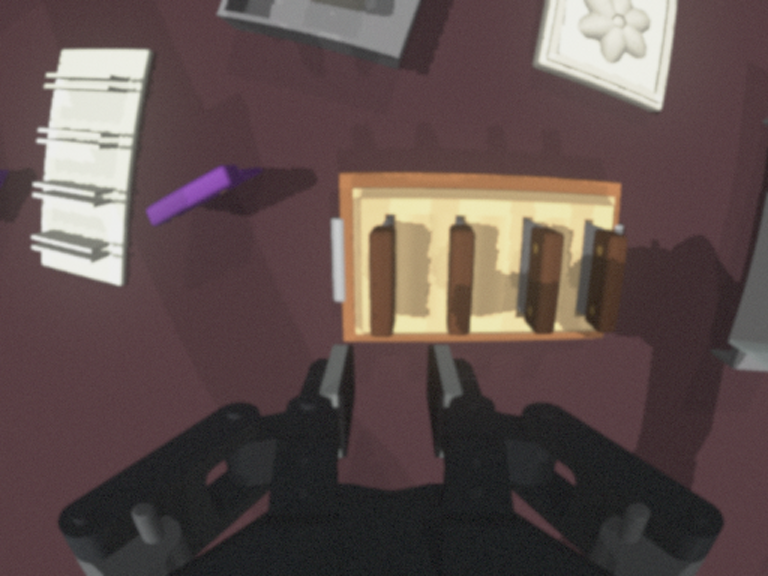

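View pics/h3.png

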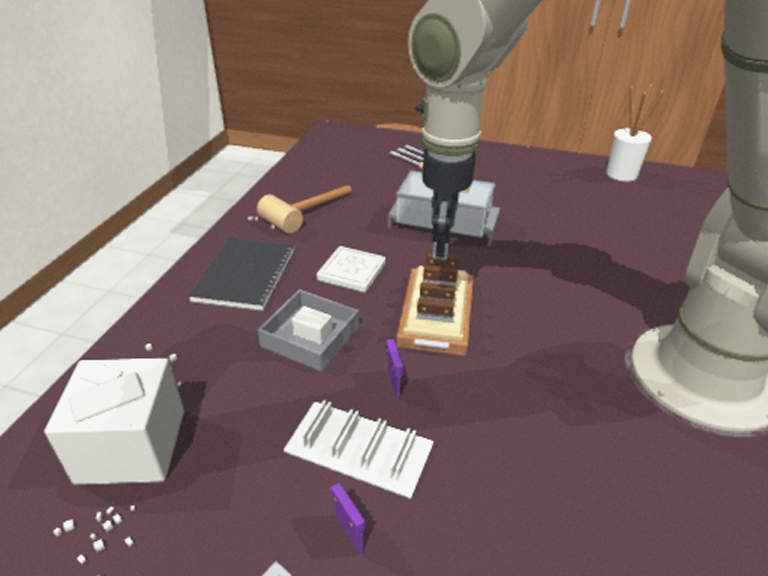

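View pics/h4.png

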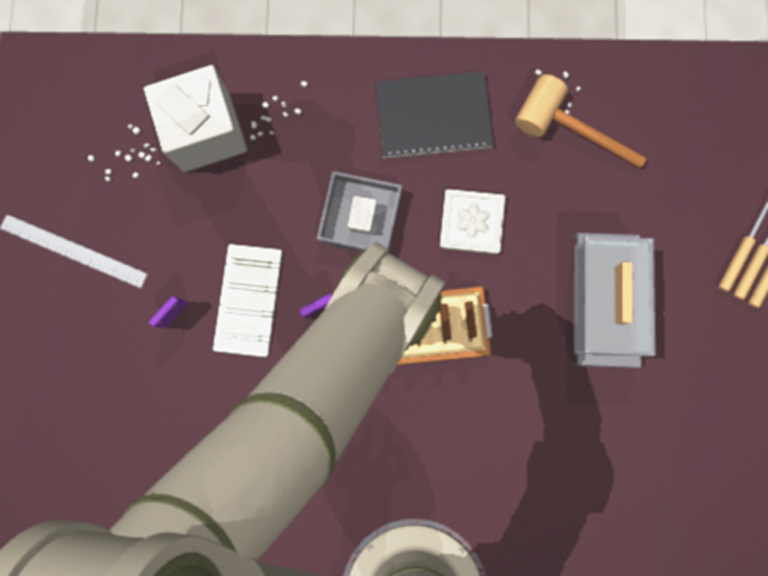

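```bash
python3 - <<'E'
from h import *
for yaw in (-.013,np.pi-.013):
    for z in (105,250): print(yaw,robot.inverse_kinematics([525,-342,z],down(yaw)))
for yaw in (1.697,-1.445):
    for z in (105,250): print(yaw,robot.inverse_kinematics([471,-18,z],down(yaw)))
yaw=-.013
robot.movep([525-75,-342,300],down(yaw))
s=robot.snapshot("wrist"); save(s,"i1.png",None,1.5); pickle.dump(s,open("i1.pkl","wb"))
print(robot.state()["time_s"],robot.state()["joints"])
E
```

```text
-0.013 [ 0.05610754  0.7488983   0.6943539   1.96125668 -0.7389044   0.70348087
 -0.3728107 ]
-0.013 [-0.06288408  0.59738151  0.87907813  1.84982771 -0.55672202  0.96108444
 -0.51977254]
3.128592653589793 [ 0.58296813  0.64004135 -0.14491037  1.92650777  0.15664372  0.58574431
  1.8933883 ]
3.128592653589793 [ 0.47824123  0.45992611  0.01251129  1.81644858 -0.00729501  0.86526223
  2.05197929]
1.697 [-0.26130612  0.5275466   0.25367437  2.29248406 -0.36900514  0.35785983
  0.43279065]
1.697 [-0.46028463  0.29286858  0.48725268  2.16271874 -0.20435886  0.72891051
  0.28876693]
-1.445 [-0.56284878  0.63045852  0.72555727  2.31001987 -0.91688268  0.51535443
 -2.1082793 ]
-1.445 [-0.86071044  0.46469529  1.12868697  2.18063361 -0.57650193  0.83769518
 -2.38230417]
54.6167 [-0.11244423  0.47514789  0.98207715  1.92826227 -0.47254605  0.99077519
 -0.49352586]
```

View pics/i1.png

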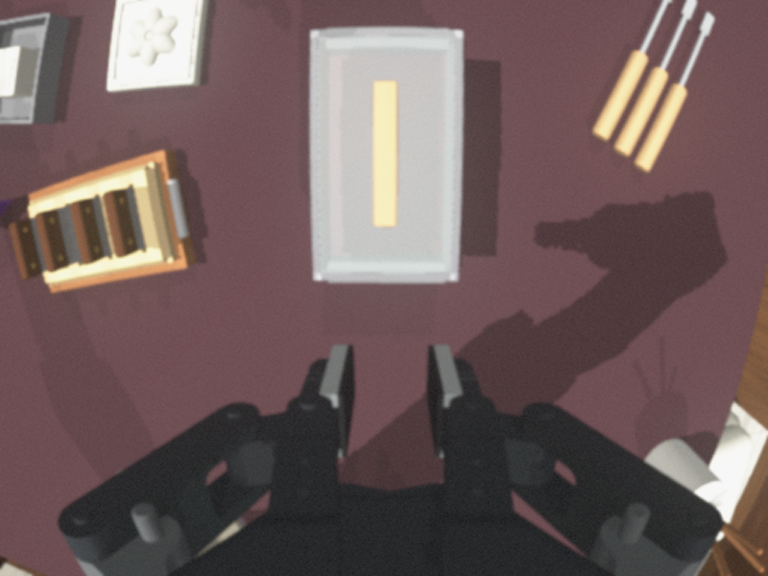

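```bash
python3 - <<'E'
from h import *
s=pickle.load(open("i1.pkl","rb")); save(s,"i2.png",(195,10,325,200),3.15)
E
```

```text
(no output)
```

View pics/i2.png

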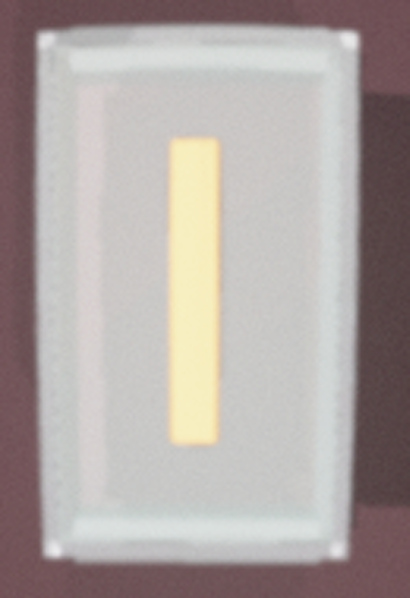

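```bash
python3 - <<'E'
from h import *
s=pickle.load(open("i1.pkl","rb"))
def uv(a): return (np.array(a,float)+.5)/3.15-.5+[195,10]
def bx(a,b,z): return [(a,b,z),(a,-b,z),(-a,-b,z),(-a,b,z)]
ur=[(169,138),(218,138),(218,444),(170,444)]
ub=[(37,31),(359,30),(347,559),(45,559)]
print(fit(s,bx(50,8,140),uv(ur),[525,-342,0],True))
print(fit(s,bx(99,57,96),uv(ub),[525,-342,0],True))
print(fit(s,bx(50,8,140)+bx(99,57,96),uv(ur+ub),[525,-342,0],True))
E
```

```text
(array([ 5.26862140e+02, -3.37791420e+02, -1.06643427e-02]), np.float64(0.22617157790919948))
(array([ 5.26835863e+02, -3.38202752e+02, -1.45843339e-02]), np.float64(1.6194177962588818))
(array([ 5.26851224e+02, -3.37960535e+02, -1.38296089e-02]), np.float64(1.167240168813791))
```

```bash
python3 - <<'E'
from h import *
x,y,th=526.9,-338,-0.0125
q=down(th)
robot.command_gripper(45)
robot.movep([x,y,200],q); robot.servo_line([x,y,108],v=100)
f0=robot.state()["ft_force"]
robot.command_gripper(5,100)
st=robot.state(); print(f0,st["ft_force"],st["gripper_width"],st["eef_pos"])
robot.servo_line([x,y,250],v=120)
st=robot.state(); print(st["ft_force"],st["torque"],st["gripper_width"],st["eef_pos"])
yaw=CASE[2]+np.pi/2
robot.movep([CASE[0],CASE[1],250],down(yaw))
robot.servo_line([CASE[0],CASE[1],215],v=80)
print(robot.state()["joints"],robot.state()["eef_pos"],robot.state()["gripper_width"],robot.state()["time_s"])
for n in("wrist","side","top"):
    s=robot.snapshot(n); save(s,f"j_{n}.png",None,1.5); pickle.dump(s,open(f"j_{n}.pkl","wb"))
E
```

```text
[-0.42320192 -0.22267853  0.35691479] [-1.53614661  1.82133759  5.73620902] 14.390628750876191 [ 527.16979635 -337.82821162  108.65691429]
[ 0.01726041  0.3611433  -3.00797026] [-0.00309289 -0.03324429 -0.02400917] 14.83838656956233 [ 526.64957527 -337.66500582  249.2420827 ]
[-0.45536416  0.35263162  0.49836357  2.20284551 -0.27749341  0.64503845
  0.36563477] [471.31758297 -18.59246486 214.95589325] 14.679931107981885 60.1083
```

View pics/j_wrist.png

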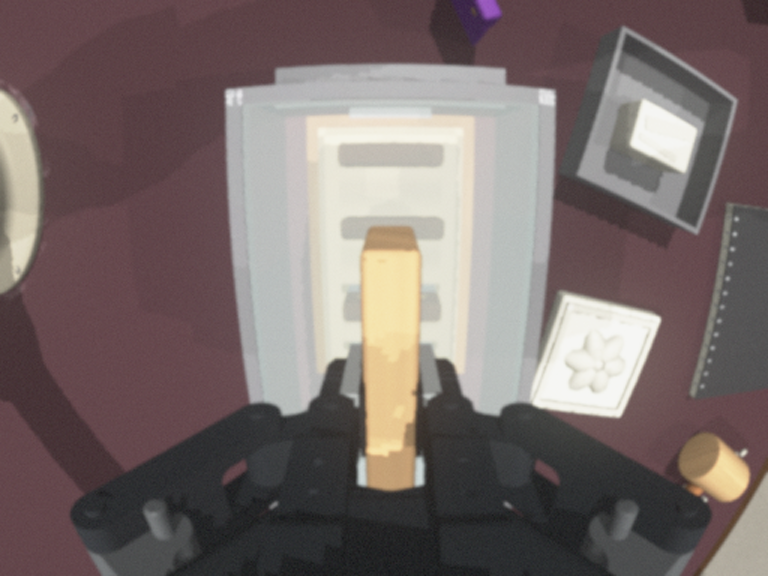

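View pics/j_side.png

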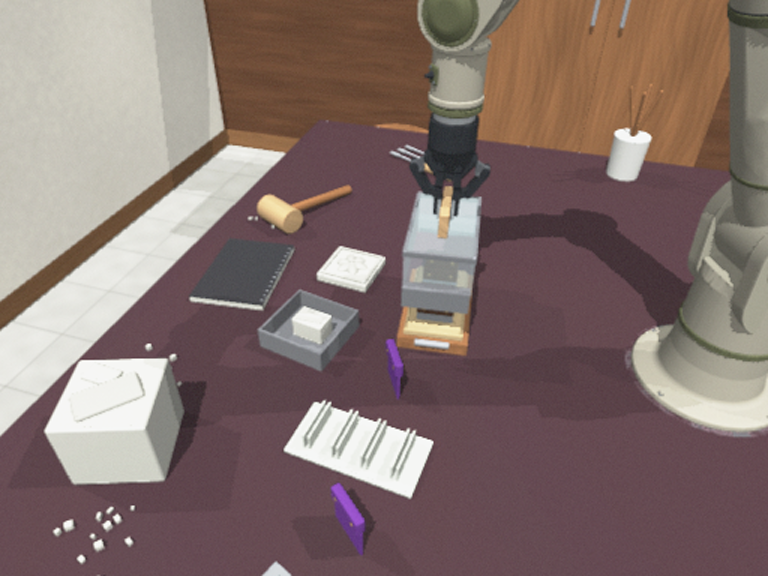

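```bash
python3 - <<'E'
from h import *
for z in [180,155,140,135,132,129,126,123,120,118,116,114,112,111]:
    robot.servo_line([CASE[0],CASE[1]+.2,z],v=60 if z>136 else 30)
    st=robot.state(); f=st["ft_force"]; print(z,st["eef_pos"].round(1),f.round(1),st["torque"].round(2),round(st["gripper_width"],1))
    if f[2]>30 or abs(f[:2]).max()>12: print("stop");break
print(st["time_s"])
E
```

```text
180 [471.2 -18.1 179.9] [ 0.4  0.2 -3.6] [-0.03 -0.02  0.02] 14.4
155 [471.  -18.1 154.7] [-0.9 -0.  -3.2] [ 0.02 -0.02 -0.01] 14.8
140 [470.9 -18.  139.6] [-0.3 -0.  -3.5] [ 0.04 -0.05 -0.01] 14.8
135 [471.1 -17.9 134.9] [ 0.4  0.4 -3.9] [0.04 0.04 0.04] 14.3
132 [471.1 -17.9 131.9] [ 0.   0.4 -3.1] [ 0.04  0.03 -0.12] 14.7
129 [471.4 -17.8 129.1] [-1.   0.8  2.5] [0.28 0.13 0.04] 14.6
126 [471.3 -17.9 126. ] [ 0.5  0.6 -0.4] [ 0.3  -0.09  0.14] 14.5
123 [471.2 -17.9 122.8] [-0.1  1.1 -2.8] [ 0.3  -0.24  0.09] 14.6
120 [471.2 -17.9 119.7] [ 1.8  1.5 -5.1] [ 0.33 -0.39  0.06] 14.4
118 [471.1 -17.9 117.8] [ 1.1  0.3 -6.3] [ 0.34 -0.47  0.09] 14.2
116 [471.1 -17.9 115.8] [ 1.6  0.4 -8.3] [ 0.31 -0.58  0.1 ] 14.2
114 [471.  -17.8 113.8] [ 2.   2.2 -8.9] [ 0.43 -0.54 -0.05] 14.6
112 [470.8 -17.8 111.9] [-0.1  3.6 -8.5] [ 0.63 -0.12 -0.02] 14.7
111 [470.7 -17.9 111.5] [-1.8  3.3  5.5] [ 0.65  0.42 -0.01] 14.7
64.775
```

```bash
python3 - <<'E'
from h import *
robot.servo_line([CASE[0],CASE[1]+.2,109.5],v=20)
st=robot.state(); print(st["eef_pos"].round(1),st["ft_force"].round(1),st["torque"].round(2))
robot.command_gripper(45)
robot.servo_line([CASE[0],CASE[1]+.2,230],v=100)
s=robot.snapshot("wrist"); save(s,"k_wrist.png",None,1.5)
robot.movep([400,-300,330],down(CASE[2]+np.pi/2))
for n in("side","top"):
    s=robot.snapshot(n); pickle.dump(s,open(f"k_{n}.pkl","wb")); save(s,f"k_{n}.png",None,1.5)
s=pickle.load(open("k_side.pkl","rb")); save(s,"k2.png",(240,140,360,260),5)
s=pickle.load(open("k_top.pkl","rb")); save(s,"k3.png",(235,170,345,260),7)
E
```

```text
[470.7 -17.8 111.5] [-7.7  3.6 33.1] [0.62 1.62 0.01]
```

View pics/k_wrist.png

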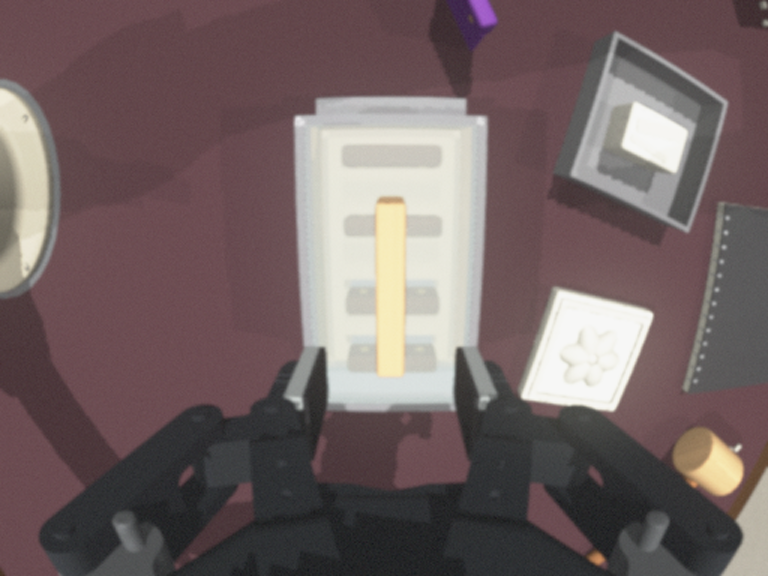

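View pics/k2.png

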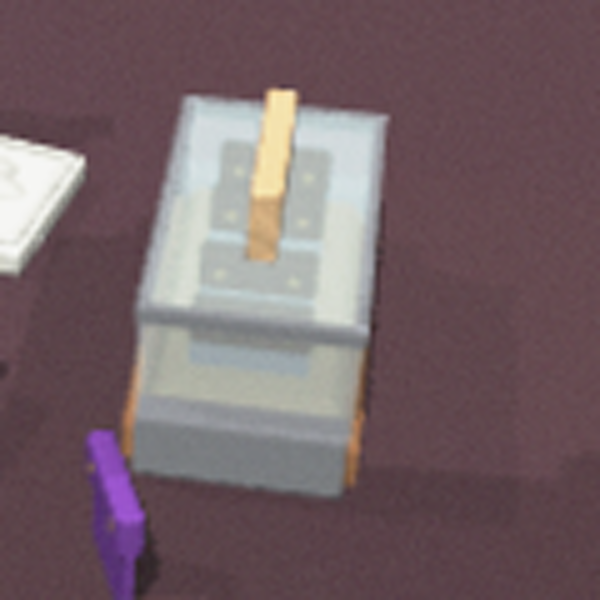

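View pics/k3.png

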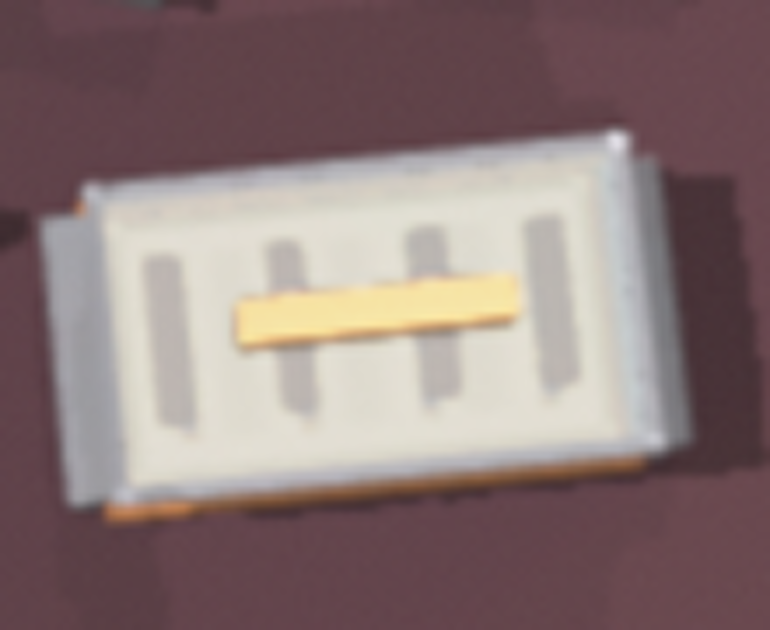

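View pics/k_top.png

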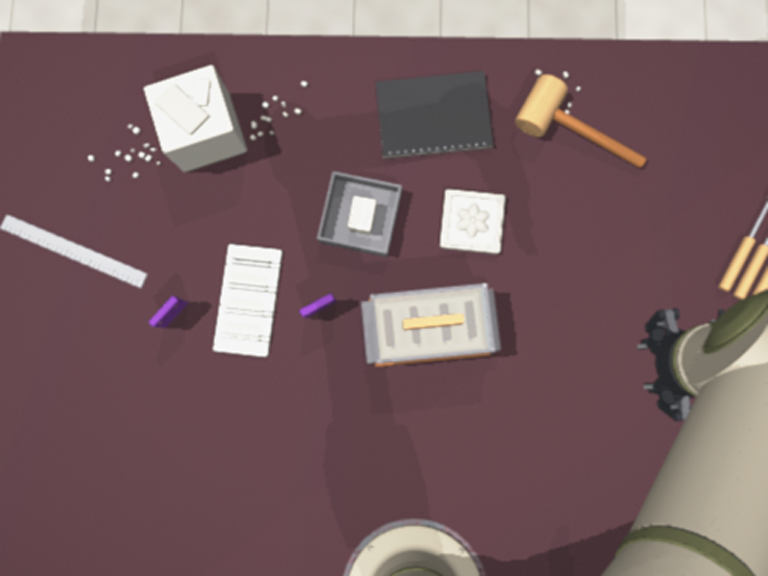

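```bash
python3 - <<'E'
from h import *
for n,cr,k in(("side",(240,140,360,260),6),("top",(235,170,345,260),7)):
    s=pickle.load(open(f"k_{n}.pkl","rb"))
    u0,v0,u1,v1=cr
    im=cv2.resize(s["color"][v0:v1,u0:u1,::-1],None,fx=k,fy=k,interpolation=cv2.INTER_CUBIC)
    for dz,col in((0,(0,255,0)),(10,(0,0,255))):
      for a,b,z in((57,99,99),(8,50,143)):
        P=local([(a,b,z+dz),(a,-b,z+dz),(-a,-b,z+dz),(-a,b,z+dz)],CASE)
        u=((proj(s,P)-[u0,v0]+.5)*k-.5).astype(np.int32)
        cv2.polylines(im,[u.reshape(-1,1,2)],True,col,1)
    if n=="top": im=im[:600]
    cv2.imwrite(f"pics/l_{n}.png",im[:600])
E
```

```text
(no output)
```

View pics/l_side.png

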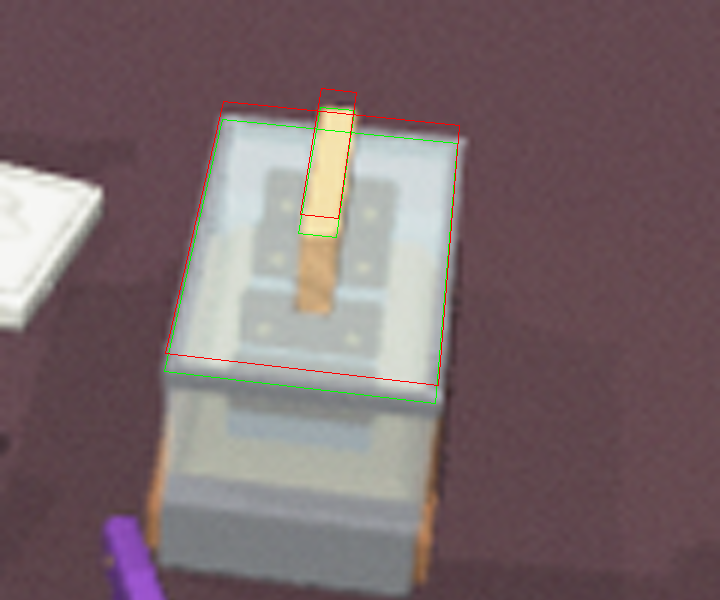

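The roof and rail match the seated model (green) at both ends, not the one 10 mm too high (red). The offcut is in the tray, the tile hasn't moved and the arm is clear, so I'm handing in.

```bash
python3 - <<'E'
from h import *
print(robot.state()["time_s"],robot.state()["ft_force"]); print(robot.finish_job())
E
```

```text
68.1083 [ 0.56048564 -0.33365496 -0.47896049]
the job is handed in; nothing more can be done
None
```

I handed the job in at about 68 s, with everything in place as far as my checks could tell; the simulator gives no verdict.

- **Offcut and scrapers:** The offcut is in the grey tray. All four scrapers stand edge down in the case, one to a slot. I felt only the first one (slot 0) touch the slot's floor. I released the other three about 0.5 mm above that height, with no resistance on the way down.
- **Cover:** It went down smoothly and stopped firmly at its expected seated height, holding there at about 33 N. In the last side picture, the roof and rail match the seated position at both ends and rule out a cover 10 mm too high.
- **Left alone:** The relief tile and the purple look-alikes are where they were. The arm was well clear of everything at hand-in.

No check failed. I saw no sign that the cover was knocked aside during the run. I did not measure the cover's tilt separately, beyond that match at both ends.

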